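# Run the sample slide into the light chamber

## Robot

A 6-joint arm with a two-finger parallel gripper is mounted at the origin on the work surface. World frame = base frame: x ahead of the robot, y to its left, z up, the work surface at z = 0. Lengths are in m, angles in rad, forces in N, time in s.
With the tool pointing down it reaches from about 0.35 to 0.85 m from the base axis. Payload 8.1 kg.
Tool frame: the origin (TCP) lies at the very end of the fingers, on their centre line; the grasp point (between the pads) lies robot.tcp_to_grasp behind it (robot.tcp_to_grasp is the distance from the TCP to the grasp point, in m); z points along the fingers, y is the line along which they close (so a half turn about z gives the same grasp; the last joint's range is limited). The gripper opens to 93 mm and grips with 3 to 60 N. Pads are 15 mm wide; open, the fingers measure 128 mm over their backs; the gripper's body (75 mm by 188 mm) begins 65 mm behind the grasp point.
Start: joints at [1.072, 0.13, 1.488, -0, 1.523, -0.085], TCP at [0.241, 0.549, 0.194] pointing down, gripper open.
Joint ranges: [-2.96, 2.96], [-0.89, 2.26], [0.02, 2.5], [-1.34, 4.48], [0, 2.73], [-2.66, 2.66]. Speed limits (rad/s): [2.39, 2.39, 2.79, 3.14, 3.14, 3.14].

## Interface

Orientations are given as a rotation vector (axis times angle).
In Python, from plant import robot gives the robot as it stands. The module is installed in compiled form; this text tells all that it offers.
- The arm moves only by the shell command python3 -m pendant 'ROWS' [FORCE]. ROWS is JSON, a list that holds one entry, the list of rows, each a list of 5 numbers: the opening, from 0 (shut) to 1 (fully open), then the shift along the tool's x, y, z in cm, then the turn about the tool's z in degrees. In form: [[[fingers, x, y, z, roll], ...]]. A call has 1 to 8 rows; each row shifts and turns the commanded pose from where the row before left it, along the tool's axes as they then stand; what a row does not reach is not made up. A row lasts 1/10 s, in which the tool goes at most 50 mm and 8.59 degrees, less where a joint would pass 70% of its speed; a pose out of reach is approached as far as the arm can. A call is refused whole if a number of a shift passes 5 or a number of a turn 8.59, either way. A call with a gripper value outside its range is refused whole. The fingers move at their own pace and stop on an object; FORCE is the grip in N (left out, the last holds). Time passes only in rows, so rows that do not move let the fingers close. It gives the time, the measured TCP pose, the force, the opening and the grip force at its end, in the units of the state.
- robot.read_state(): the state, without advancing time (a new reading comes with each control period).
- robot.read_camera(name): name is "side" or "top"; returns a dict with "img" (480x640x3 uint8, blue, green, red), "K" (3x3 intrinsics, pixels), "pose" (4x4, takes a point from camera to world coordinates). Camera axes: x right, y up, looking along -z (the intrinsics and any distortion apply to the point x, -y, -z); pixel columns grow to the right and rows downward; lengths in m; the calibration is good to about 2 mm. A picture is of the moment at which its call begins. There is no depth.
- robot.close_job(): hands the job in; it is judged then, once.
The state is a dict: "t": time; "q": joint angles; "dq": joint speeds; "joint_torque": joint torques, N m; "tool_pos": TCP position; "orientation": TCP orientation; "force": force on the tool from outside, world axes, zero at the start; "wrist_torque": the same for the moment, N m; "opening": finger opening in m; "gripper_force": force on a finger pad.
Only numpy, scipy, OpenCV 4.12 (cv2) and the standard library are available. Lean on these libraries where they do the work, as an engineer would, in place of code of your own. Each camera call takes 0.05 s, during which the arm holds its last target. There are 200 camera calls.

## Task

Send the sample into the light chamber by its slide: with the fingertips, press the carriage's red lock button down and keep it held down while you push the carriage along its rail, all the way to the end stop, then let the button spring up so the carriage is locked there, and move clear. Only press and push: do not touch or pick up the sample dish riding in the tray, and leave the bottle, beaker and vial where they stand.

Things in the scene. Friction and masses are not known exactly. Their poses are not given: they have to be found in the camera images.
- light_bench: Fixed exposure bench. Origin on the work surface under the rail's middle line. In its frame the carriage slides along -y (to the robot's right when unturned), +x is away from the robot. The aluminium rail is 44 mm wide, its top 32 mm high, from y = +0.20 to -0.34 m at x = 0; it ends inside the light chamber.
- carriage (a joint): Travel along the rail, m: 0 = furthest from the chamber, where it starts, locked; 0.16 = at the end stop. With the button more than 3 mm down it slides with 1 to 2 N; let up, the button's pin locks it in the next notch of the rail (every 10 mm, one at the stop). Dark steel saddle 94 mm wide, 86 mm long, top 56 mm high, button in its middle; a 30 mm wide arm ahead of it carries the tray.
- lock_button (a joint): How far the red lock button is pressed, in m: 0 when up (locked), 0.006 fully down; from 0.003 on the lock is open. Its spring resists with about 2.5 N at first and 5 N fully down, and lifts it again when it is let go (it stays at 0.003 where there is no notch above its pin).
- button_top (a point): Centre of the flat top of the red lock button, 32 mm in diameter, pressed straight down 6 mm. When up, its top is 74 mm above the work surface and 12 mm above the 48 x 44 mm black collar round it. Moves with carriage and button; its axes are those of light_bench.
- push_plate (a point): Middle of the top edge of the rear face of the grey upright push plate on the carriage, just ahead of the button in the sliding direction. The face is 19 mm from the button's axis, 60 mm wide, 7 mm thick, its top 99 mm above the work surface. A fingertip on the button can lean on it to push. Moves with the carriage; axes of light_bench.
- end_stop (a point): Middle between the two black rubber bumpers of the end stop, on yellow brackets 40 mm to either side of the rail's middle line, 26 mm high. The front face of the saddle (43 mm ahead of the button's axis) meets them at the end of the travel. Fixed to the light_bench.
- tray (a point): Centre of the floor of the white sample tray on the carriage's arm, 235 mm ahead of the button's axis: 134 mm long (y), 76 mm wide (x), walls 4 mm, floor 47 mm above the work surface, rim 10 mm higher than the floor. Moves with the carriage; axes of light_bench.
- dish: The sample: a flat round dish with an orange film, 62 mm in diameter, 14 mm high, loose in the tray, up to 27 mm from its middle. Origin: centre of its underside.
- bottle: Amber glass reagent bottle with orange cap, 68 mm in diameter, 135 mm high, loose. Origin: centre of its underside.
- beaker: Glass beaker, 68 mm in diameter, 85 mm high, loose. Origin: centre of its underside.
- vial: Small glass vial with blue cap, 34 mm in diameter, 60 mm high, loose. Origin: centre of its underside.
- chamber_mouth (a point): Light chamber: clear-sided, aluminium-framed box, glowing white top, fixed to light_bench; 210 mm wide (x), 210 mm deep, 182 mm high. This point: foot of the middle of its side facing the carriage (light_bench y = -0.15), where an opening 118 mm wide, 115 mm high admits the tray. A cream control box, 45 x 100 x 80 mm high, is on its +x side.
There are look-alikes about, which are no part of the job. Of the things that look like the dish, the middle-sized one is meant.

How it is judged:
By the outcome, as a careful person would: the job done as asked, in the order asked, and still so for the second after the job is handed in, with the robot touching nothing.
It also fails if it takes over 42 s, if anything falls off the work surface, if the arm or the gripper's body presses on something with over 40 N, if the wrist force passes 120 N, or if a joint passes its speed limit or range.

## Working session

There is one attempt and no reset: what is moved stays moved. The work goes in short steps, Python scripts to look and compute and a shell command to move; the robot and the scene stay as the last step left them, time stands still between calls to the robot, and variables do not carry over. Pictures are saved under pics/ and viewed, at most 11 in all, crops included, and the job is handed in when it is done.

```bash
mkdir -p pics; python3 - <<'E'
from plant import robot
import cv2,numpy as np
s=robot.read_state();print(s['tool_pos'],s['orientation'],s['opening'],s['t'],robot.tcp_to_grasp)
for n in("top","side"):
    c=robot.read_camera(n);cv2.imwrite(f'pics/{n}0.png',c['img']);print(n,c['K'],c['pose'],c.keys())
E
```

```text
[0.24094734 0.54882355 0.19328732] [-6.45238164e-01 -3.07407575e+00  2.76173360e-03] 0.09305553909426802 0.0 0.0188
top [[487.96086356   0.         320.78114581]
 [  0.         487.96086356 242.84134818]
 [  0.           0.           1.        ]] [[-0.0223244   0.98454331 -0.1737127   0.45286102]
 [-0.99866554 -0.03005478 -0.04199821  0.03520511]
 [-0.04656996  0.1725433   0.98390043  0.78358632]
 [ 0.          0.          0.          1.        ]] dict_keys(['img', 'K', 'pose'])
side [[537.15152416   0.         315.11728326]
 [  0.         537.15152416 240.74934007]
 [  0.           0.           1.        ]] [[ 0.99509139  0.06582014 -0.07389742  0.53440195]
 [-0.09891181  0.6381824  -0.76350486 -0.62964589]
 [-0.00309397  0.76706644  0.64156021  0.63420381]
 [ 0.          0.          0.          1.        ]] dict_keys(['img', 'K', 'pose'])
```

View pics/top0.png

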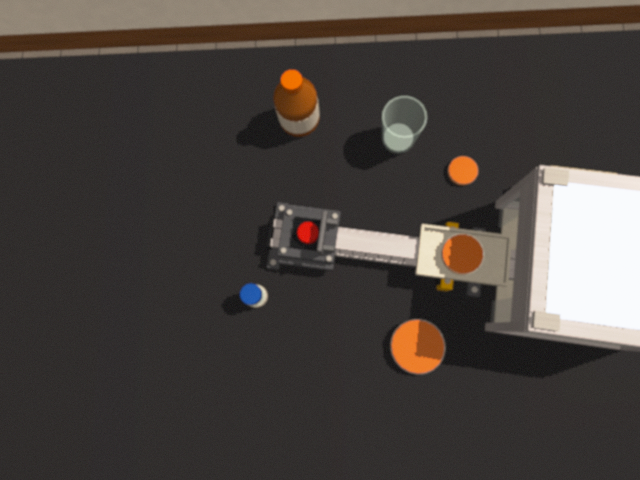

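View pics/side0.png

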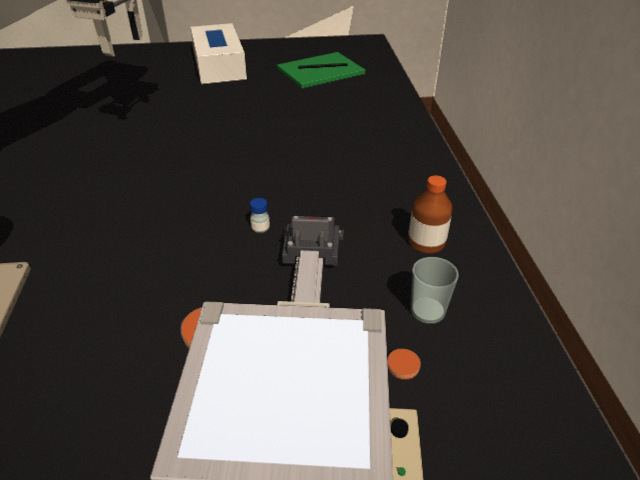

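The top picture shows the red button at about (308,232), the push plate at (322,230), the tray at (462,254) and the vial at (253,295). The bottle is at (297,105) and the beaker at (403,125). There are three orange discs: (463,170) small, (418,347) large, and (462,254) middle-sized in the tray. The one in the tray is the dish. The side picture shows the same carriage, with its button partly hidden behind the plate at (312,218).

```bash
cat > h.py <<'E'
import cv2,numpy as np
from plant import robot
def ray(c,px,z):
    K,T=c['K'],c['pose'];u,v=px
    d=T[:3,:3]@np.array([(u-K[0,2])/K[0,0],-(v-K[1,2])/K[1,1],-1]);o=T[:3,3]
    return o+d*(z-o[2])/d[2]
def red(img):
    h=cv2.cvtColor(img,cv2.COLOR_BGR2HSV)
    m=(((h[...,0]<4)|(h[...,0]>174))&(h[...,1]>190)&(h[...,2]>90)).astype(np.uint8)
    n,l,s,ce=cv2.connectedComponentsWithStats(m)
    i=1+np.argmax(s[1:,4]);return ce[i],s[i]
E
python3 - <<'E'
from h import *
c=robot.read_camera('top');p,s=red(c['img']);print(p,s);b=ray(c,p,.074);print('button',b)
print('diam',np.linalg.norm(ray(c,(s[0],p[1]),.074)-ray(c,(s[0]+s[2],p[1]),.074)))
t=[ray(c,q,.057) for q in((421,225),(508,232),(505,285),(416,277))];m=np.mean(t,0);print('tray',m,'sizes',[np.linalg.norm(t[i]-t[i-1]) for i in range(4)])
d=(m-b)[:2];print('dist',np.linalg.norm(d),d/np.linalg.norm(d),'yaw of bench',np.degrees(np.arctan2(d[0],-d[1])))
for n,q,z in(('vialtop',(251,295),.06),('bottlecap',(291,80),.135),('beakerrim',(404,118),.085),('disk',(418,347),.014)):print(n,ray(c,q,z))
print(cv2.Rodrigues(robot.read_state()['orientation'])[0])
x,y,w,h=235,170,300,150
cv2.imwrite('pics/crop1.png',cv2.resize(c['img'][y:y+h,x:x+w],None,fx=2.6,fy=2.6,interpolation=cv2.INTER_CUBIC))
E
```

```text
[307.05540897 231.96306069] [297 221  21  23 379]
button [0.59517026 0.08553397 0.074     ]
diam 0.031275491002580744
tray [ 0.55713727 -0.14389289  0.057     ] sizes [np.float64(0.07926664801946935), np.float64(0.12887481617891147), np.float64(0.07961760829227142), np.float64(0.12954761596835)]
dist 0.23255793577979367 [-0.16354198 -0.98653638] yaw of bench -9.412545319366503
vialtop [0.50494259 0.1718476  0.06      ]
bottlecap [0.80657929 0.1004648  0.135     ]
beakerrim [ 0.76378203 -0.06505151  0.085     ]
disk [ 0.42230742 -0.07728457  0.014     ]
[[-9.15591059e-01  4.02110153e-01 -6.61798887e-04]
 [ 4.02110684e-01  9.15590215e-01 -1.24748175e-03]
 [ 1.04311509e-04 -1.40829954e-03 -9.99999003e-01]]
```

View pics/crop1.png

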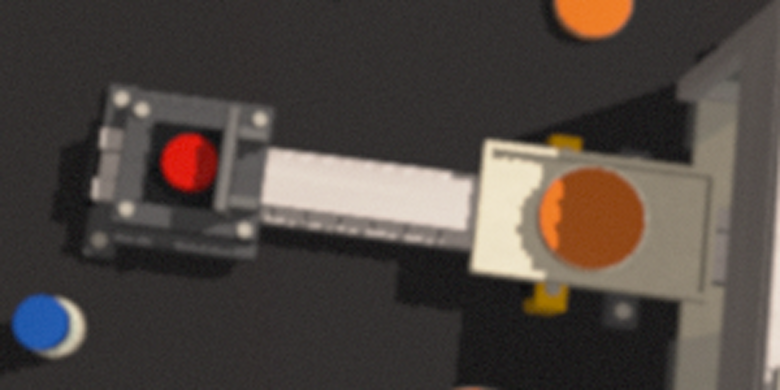

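The crop confirms which dish is meant: it is the middle-sized disc, lying in the tray. The button's measured diameter is 31 mm, against 32 given. The button-to-tray distance is 233 mm, against 235 given. The bench is turned by about -9.4°. Next I shut the fingers and go above the button.

```bash
python3 -m pendant '[[[0,-4,-2.2,0,0],[0,-4,-2.2,0,0],[0,-4,-2.2,0,0],[0,-4,-2.2,0,0],[0,-4,-2.2,0,0],[0,-4,-2.2,0,0],[0,-4,-2.2,0,0],[0,-4,-2.2,0,0]]]' 20
python3 -m pendant '[[[0,-4,-2.2,0,0],[0,-4,-2.2,0,0],[0,-4,-2.2,0,0],[0,-4,-2.2,0,0],[0,-3,-1.7,0,0],[0,0,0,0,8],[0,0,0,0,8],[0,0,0,0,8]]]'
python3 -m pendant '[[[0,0,0,0,8],[0,0,0,0,8],[0,0,0,0,8],[0,0,0,0,8],[0,0,0,0,8],[0,0,0,0,8],[0,0,0,0,3],[0,0,0,0,0]]]'
cat >> h.py <<'E'
def bench(yaw=-9.4):
    a=np.radians(yaw);return np.array([np.cos(a),np.sin(a)]),np.array([-np.sin(a),np.cos(a)])
def go(target):
    s=robot.read_state();R=cv2.Rodrigues(s['orientation'])[0]
    print('t',s['t'],'tcp',s['tool_pos'],'F',s['force'],'toolshift cm',100*R.T@(np.array(target)-s['tool_pos']),'y angle',np.degrees(np.arctan2(R[1,1],R[0,1])),'open',s['opening'])
E
python3 -c "
from h import *
go([.5952,.0855,.11])"
```

```text
t: 0.95
tool_pos: [0.4641, 0.2579, 0.1942]
orientation: [-0.645, -3.074, 0.0]
force: [0.9, 0.6, 0.9]
opening: 0.0333
gripper_force: 0.0
t: 1.75
tool_pos: [0.5951, 0.0864, 0.1937]
orientation: [-1.28, -2.868, 0.001]
force: [0.2, 0.3, 0.0]
opening: 0.0007
gripper_force: 0.0
t: 2.55
tool_pos: [0.595, 0.087, 0.1939]
orientation: [-2.384, -2.045, 0.001]
force: [1.0, -0.3, -0.6]
opening: 0.0004
gripper_force: 0.0
t 2.55 tcp [0.59496151 0.08701775 0.19393259] F [ 1.0048255  -0.27381954 -0.5800253 ] toolshift cm [-0.14510537  0.05252917  8.39324596] y angle -8.747682887398968 open 0.0004309321132604819
```

```bash
python3 -m pendant '[[[0,-0.2,0,4,0],[0,-0.1,0.05,4,0.6],[0,0,0,1.5,0],[0,0,0,0,0]]]'
python3 - <<'E'
from h import *
go([.5952,.0855,.074])
a=robot.read_camera('top')['img'][150:330,220:420];b=robot.read_camera('side')['img'][130:310,220:420]
cv2.imwrite('pics/c2.png',cv2.resize(np.hstack([a,b]),None,fx=2,fy=2,interpolation=cv2.INTER_CUBIC))
E
```

```text
t: 2.95
tool_pos: [0.5927, 0.0838, 0.0962]
orientation: [-2.39, -2.033, 0.008]
force: [-0.4, 0.1, 0.9]
opening: 0.0003
gripper_force: 0.0
t 2.95 tcp [0.59273615 0.08384713 0.09616982] F [-0.40573336  0.05577226  0.89253053] toolshift cm [0.20556324 0.22997892 2.21537569] y angle -9.235902558255225 open 0.0002952736681735482
```

View pics/c2.png

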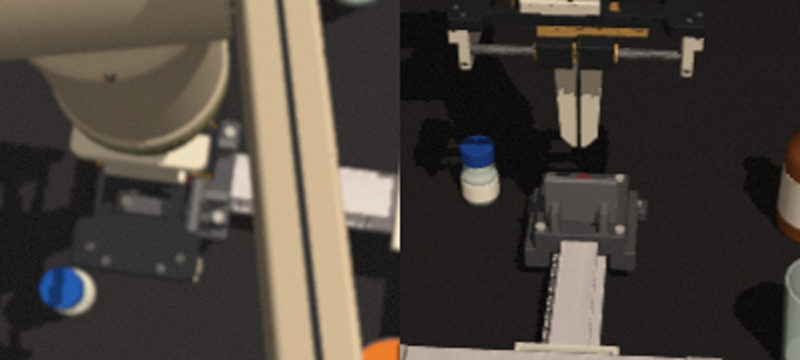

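The left half (top view) shows the arm covering the button. The right half (side view) has the shut fingertips at full-image pixel (309,203), in line with the button at (311,218) and behind the plate. The vial is clear. Next I shift 2 mm sideways and press.

```bash
python3 -m pendant '[[[0,0,0.2,1,0],[0,0,0,0.8,0],[0,0,0,0.3,0],[0,0,0,0.2,0],[0,0,0,0.2,0],[0,0,0,0,0],[0,0,0,0,0]]]'
python3 -c "
from h import *
go([.5952,.0855,.069])"
```

```text
t: 3.75
tool_pos: [0.5973, 0.0837, 0.0745]
orientation: [2.394, 2.034, 0.0]
force: [1.5, 0.1, -0.1]
opening: 0.0004
gripper_force: 0.0
t 3.75 tcp [0.59732116 0.08366171 0.07452829] F [ 1.52029988  0.05174006 -0.08918482] toolshift cm [ 0.14705372 -0.23918066  0.5527871 ] y angle -9.309195137401478 open 0.00043639870612146415
```

```bash
python3 -m pendant '[[[0,0,-0.1,0.2,0],[0,0,0,0.2,0],[0,0,0,0.1,0],[0,0,0,0,0]]]'
python3 -c "
from h import *
go([.5952,.0855,.069])"
```

```text
t: 4.15
tool_pos: [0.596, 0.0838, 0.069]
orientation: [-2.394, -2.034, 0.001]
force: [-0.6, 0.2, 0.2]
opening: 0.0005
gripper_force: 0.0
t 4.15 tcp [0.5960018  0.08378721 0.06901321] F [-0.63000366  0.15217404  0.24978142] toolshift cm [ 0.15605083 -0.10683354  0.00135647] y angle -9.310410916761736 open 0.000492222627836092
```

```bash
python3 - <<'E'
from h import *
for i in range(6):print(robot.read_state()['force'],robot.read_state()['tool_pos']);c=robot.read_camera('side')
b=c['img'][160:280,260:380]
cv2.imwrite('pics/c3.png',cv2.resize(b,None,fx=5,fy=5,interpolation=cv2.INTER_CUBIC))
E
```

```text
[-0.63000366  0.15217404  0.24978142] [0.5960018  0.08378721 0.06901321]
[ 0.69427104 -0.76744522 -0.46921379] [0.59611293 0.0838019  0.06918769]
[ 0.32631363 -0.38631987  0.46176386] [0.59620821 0.08380957 0.06929494]
[-0.44956105 -0.91580602 -0.22094691] [0.59629042 0.08381716 0.06939087]
[0.27390098 0.33898309 0.30950802] [0.59632323 0.08383372 0.06942321]
[-0.76580812  1.12988673 -0.55700942] [0.59630194 0.0838204  0.0694131 ]
```

View pics/c3.png

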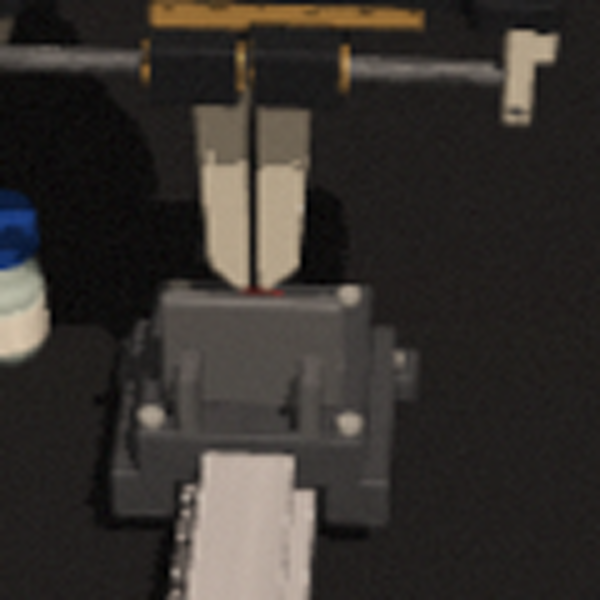

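The crop shows the fingertips at about (252,290), just over the button with a sliver of red at (265,292). The plate's middle is at about (265,290), so I am about 2 mm off sideways. There is no contact force yet, so I go down in small steps.

```bash
python3 -m pendant '[[[0,0,0.2,0.2,0],[0,0,0,0,0],[0,0,0,0,0]]]'; python3 -m pendant '[[[0,0,0,0.15,0],[0,0,0,0,0],[0,0,0,0,0]]]'
python3 - <<'E'
from h import *
c=robot.read_camera('side');s=robot.read_state()
p=np.linalg.inv(c['pose'])@np.append(s['tool_pos'],1);print('tcp px',c['K'][0,0]*p[0]/-p[2]+c['K'][0,2],c['K'][1,1]*-p[1]/-p[2]+c['K'][1,2])
E
```

```text
t: 4.75
tool_pos: [0.5982, 0.0834, 0.0672]
orientation: [-2.394, -2.034, 0.0]
force: [-0.3, 0.2, -0.2]
opening: 0.0006
gripper_force: 0.0
t: 5.05
tool_pos: [0.5981, 0.0835, 0.0657]
orientation: [-2.394, -2.034, 0.0]
force: [-0.3, 0.5, 0.2]
opening: 0.0007
gripper_force: 0.0
tcp px 311.9719998784532 227.0547611338449
```

```bash
python3 - <<'E'
from h import *
c=robot.read_camera('side');s=robot.read_state();print(s['tool_pos'],s['force'],s['joint_torque'])
print('plate top mid at .099:',ray(c,(313,219),.099))
b=c['img'][190:265,270:370]
cv2.imwrite('pics/c4.png',cv2.resize(b,None,fx=8,fy=8,interpolation=cv2.INTER_CUBIC))
E
```

```text
[0.59821497 0.08352802 0.06588994] [ 0.72826277 -0.78652681 -0.35271704] [-2.85669208e-03 -5.82373559e+01 -4.61364126e+01  7.65318051e-02
  8.88404138e-04 -8.05952868e-05]
plate top mid at .099: [0.5980841  0.06269882 0.099     ]
```

View pics/c4.png

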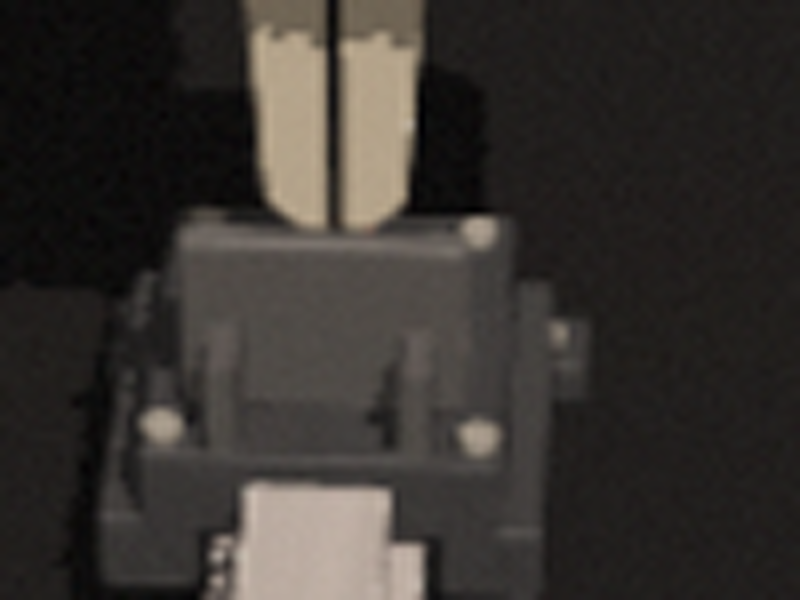

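The crop shows the fingertips hidden behind the plate's top edge at (335,230), with no red visible any more. The geometry agrees with the plate, so I check contact through the joint torques as well as the force.

```bash
P='from plant import robot;s=robot.read_state();print("TQ",s["joint_torque"][1:3],s["tool_pos"][2],s["force"][2],s["wrist_torque"])'
python3 -m pendant '[[[0,0,0,0.1,0],[0,0,0,0,0],[0,0,0,0,0]]]'>/dev/null; python3 -c "$P"; python3 -m pendant '[[[0,0,0,0.1,0],[0,0,0,0,0],[0,0,0,0,0]]]' >/dev/null; python3 -c "$P"
```

```text
TQ [-58.29033852 -46.12323403] 0.06476815784894252 0.2936805394434281 [-0.07364155  0.05740636  0.03201064]
TQ [-58.30475807 -46.08479619] 0.06376898901569283 -0.09579976535846255 [-0.02299421  0.06878492 -0.01721234]
```

```bash
python3 - <<'E'
from h import *
c=robot.read_camera('side')
def pr(c,P):
    p=np.linalg.inv(c['pose'])@np.append(P,1);return c['K'][0,0]*p[0]/-p[2]+c['K'][0,2],c['K'][1,1]*p[1]/p[2]+c['K'][1,2]
print('c2 tip expected',pr(c,[.5927,.0838,.0962]),'seen ~ (309,203.5)')
print('plus 1cm y/z',pr(c,[.5927,.0938,.0962]),pr(c,[.5927,.0838,.1062]))
im=cv2.imread('pics/side0.png');p,s=red(im);print(p,s,'button side px; expected centre',pr(c,[.5952,.0855,.074]),'rear edge',pr(c,[.598,.1015,.074]))
for w in(.074,.080,.068):print(w,ray(c,p,w))
i=im[205:245,280:345];print('top-row profile at col 312',im[208:232,312].tolist())
E
```

```text
c2 tip expected (np.float64(308.5744528434978), np.float64(212.83951810245114)) seen ~ (309,203.5)
plus 1cm y/z (np.float64(308.04069983197735), np.float64(209.27461811651244)) (np.float64(308.50845012512195), np.float64(207.99665406212966))Traceback (most recent call last):
  File "<stdin>", line 7, in <module>
  File "h.py", line 11, in red
    i=1+np.argmax(s[1:,4]);return ce[i],s[i]
        ~~~~~~~~~^^^^^^^^^
    return _wrapfunc(a, 'argmax', axis=axis, out=out, **kwds)
    return bound(*args, **kwds)
ValueError: attempt to get argmax of an empty sequence
```

```bash
python3 - <<'E'
from h import *
c=robot.read_camera('side')
def pr(P):
    p=np.linalg.inv(c['pose'])@np.append(P,1);return np.round([c['K'][0,0]*p[0]/-p[2]+c['K'][0,2],c['K'][1,1]*p[1]/p[2]+c['K'][1,2]],1)
t=np.array([.2409,.5488,.1933]);y=np.array([.402,.916,0]);x=np.array([-.916,.402,0])
for n,o in(('none',0*x),('z+19',np.array([0,0,.019])),('x tool+26',.026*x),('x tool -26',-.026*x)):
    print(n,[pr(t+o+k*y) for k in(-.055,.055)],'mid',pr(t+o))
im=cv2.imread('pics/side0.png')[0:70,50:160]
cur=c['img'][190:260,255:365]
cv2.imwrite('pics/c5.png',np.vstack([cv2.resize(k,None,fx=4,fy=4,interpolation=cv2.INTER_CUBIC) for k in(im,cur)]))
E
```

```text
none [array([111.8,  67.8]), array([140.6,  49.3])] mid [126.7  58.2]
z+19 [array([109.5,  58.8]), array([138.8,  40.7])] mid [124.7  49.4]
x tool+26 [array([101.1,  66.3]), array([130.5,  48. ])] mid [116.3  56.8]
x tool -26 [array([122.6,  69.3]), array([150.8,  50.6])] mid [137.2  59.6]
```

View pics/c5.png

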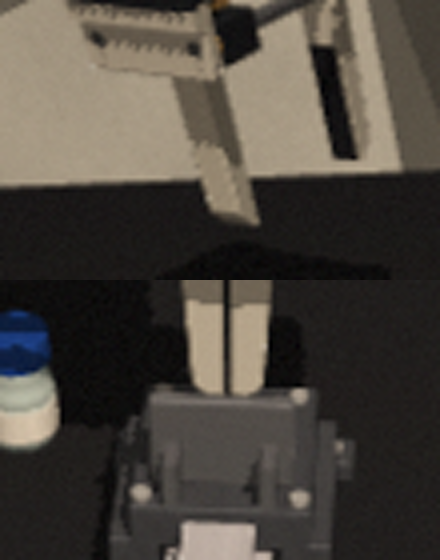

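In the crop's upper half, the start-pose fingertips are at (108.7,55.5) and (136,39.5) in the full image. That matches a tip about 2 cm higher than the reported TCP, with no sideways error. The true tip is therefore now at about z = 0.083, which agrees with no contact. I keep going down in guarded steps.

```bash

python3 -m pendant '[[[0,0,0,0.2,0],[0,0,0,0.2,0],[0,0,0,0,0],[0,0,0,0,0]]]'|grep -E "pos|force"; python3 -m pendant '[[[0,0,0,0.2,0],[0,0,0,0,0],[0,0,0,0,0]]]'|grep -E "pos|force"; python3 -m pendant '[[[0,0,0,0.2,0],[0,0,0,0,0],[0,0,0,0,0]]]'|grep -E "pos|force"
```

```text
tool_pos: [0.5981, 0.0835, 0.0596]
force: [0.2, -0.1, -0.3]
gripper_force: 0.0
tool_pos: [0.5981, 0.0835, 0.0578]
force: [-0.5, -0.5, 0.9]
gripper_force: 0.0
tool_pos: [0.5981, 0.0835, 0.0557]
force: [-0.4, -0.5, 0.8]
gripper_force: 0.0
```

```bash

python3 -m pendant '[[[0,0,0,0.15,0],[0,0,0,0,0],[0,0,0,0,0]]]'|grep -E "pos|force"; python3 -m pendant '[[[0,0,0,0.15,0],[0,0,0,0,0],[0,0,0,0,0]]]'|grep -E "pos|force"
```

```text
tool_pos: [0.5981, 0.0835, 0.0542]
force: [0.1, -0.1, 0.3]
gripper_force: 0.0
tool_pos: [0.5981, 0.0835, 0.0527]
force: [0.0, -0.7, 0.1]
gripper_force: 0.0
```

```bash

for i in 1; do python3 -m pendant '[[[0,0,0,0.15,0],[0,0,0,0,0],[0,0,0,0,0]]]'|grep -E "pos|force"; python3 -m pendant '[[[0,0,0,0.1,0],[0,0,0,0,0],[0,0,0,0,0]]]'|grep -E "pos|force"; done
```

```text
tool_pos: [0.5981, 0.0835, 0.0512]
force: [0.3, 0.4, 0.4]
gripper_force: 0.0
tool_pos: [0.5982, 0.0835, 0.0503]
force: [0.3, -0.1, 0.2]
gripper_force: 0.0
```

```bash

python3 -m pendant '[[[0,0,0,0.1,0],[0,0,0,0,0],[0,0,0,0,0]]]'|grep -E "pos|^force"; python3 -m pendant '[[[0,0,0,0.1,0],[0,0,0,0,0],[0,0,0,0,0]]]'|grep -E "pos|^force"; python3 -c "
from h import *
s=robot.read_state();print(s['joint_torque'][1:3],s['t'])
b=np.hstack([robot.read_camera('side')['img'][185:260,270:370],robot.read_camera('top')['img'][180:255,270:370]])
cv2.imwrite('pics/c6.png',cv2.resize(b,None,fx=4,fy=4,interpolation=cv2.INTER_CUBIC))"
```

```text
tool_pos: [0.5983, 0.0835, 0.0496]
force: [-0.5, -0.8, 2.8]
tool_pos: [0.5983, 0.0835, 0.0485]
force: [-0.5, -1.0, 3.5]
[-57.11306691 -44.44347739] 8.65
```

View pics/c6.png

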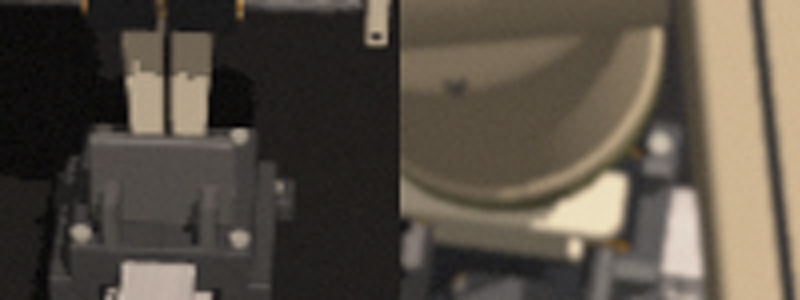

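Contact: 2.8 N, then 3.5 N, matching the button's spring. The picture shows the tips behind the plate at (168,133). I press 2.5 mm more to open the lock fully.

```bash

python3 -m pendant '[[[0,0,0,0.1,0],[0,0,0,0.15,0],[0,0,0,0,0],[0,0,0,0,0]]]'|grep -E "pos|^force"
```

```text
tool_pos: [0.5983, 0.0835, 0.0459]
force: [0.3, -0.6, 3.7]
```

```bash

python3 -m pendant '[[[0,-0.4,0,0,0],[0,-0.4,0,0,0],[0,-0.4,0,0,0],[0,-0.4,0,0,0],[0,-0.4,0,0,0],[0,0,0,0,0]]]'|grep -E "pos|^force"
python3 - <<'E'
from h import *
c=robot.read_camera('side');cv2.imwrite('pics/c7.png',c['img'][180:330,220:420].repeat(3,0).repeat(3,1))
E
```

```text
tool_pos: [0.5949, 0.0628, 0.0458]
force: [-0.2, -1.0, 4.0]
```

View pics/c7.png

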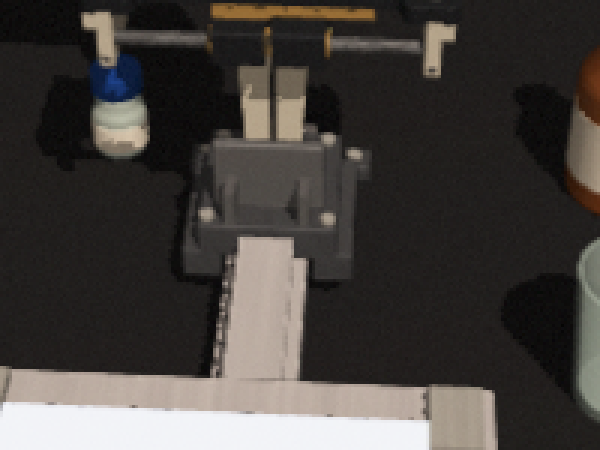

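The plate's front edge has moved from row 219 to about 228: the carriage slides along with the pressed button. I carry on pushing gently.

```bash

python3 -m pendant '[[[0,-0.5,0,0,0],[0,-0.6,0,0,0],[0,-0.6,0,0,0],[0,-0.6,0,0,0],[0,-0.6,0,0,0],[0,-0.6,0,0,0],[0,-0.6,0,0,0],[0,-0.6,0,0,0]]]'|grep -E "pos|^force"
python3 -m pendant '[[[0,-0.6,0,0,0],[0,-0.6,0,0,0],[0,-0.6,0,0,0],[0,-0.6,0,0,0],[0,-0.6,0,0,0],[0,-0.6,0,0,0],[0,-0.6,0,0,0],[0,-0.6,0,0,0]]]'|grep -E "pos|^force"
```

```text
tool_pos: [0.5873, 0.0168, 0.0459]
force: [1.5, 1.1, 3.1]
tool_pos: [0.5795, -0.0305, 0.0458]
force: [2.6, 1.0, 3.8]
```

```bash

python3 -m pendant '[[[0,-0.5,0.05,0,0],[0,-0.5,0.05,0,0],[0,-0.5,0.05,0,0],[0,-0.5,0,0,0],[0,-0.4,0,0,0],[0,-0.4,0,0,0],[0,-0.3,0,0,0],[0,-0.3,0,0,0]]]'|grep -E "pos|^force"
python3 -m pendant '[[[0,-0.3,0,0,0],[0,-0.3,0,0,0],[0,-0.2,0,0,0],[0,0,0,0,0]]]'|grep -E "pos|^force"
```

```text
tool_pos: [0.5754, -0.064, 0.0458]
force: [-2.6, 1.8, 4.6]
tool_pos: [0.5742, -0.0722, 0.0458]
force: [-2.2, -0.4, 3.5]
```

```bash

python3 -m pendant '[[[0,-0.2,0,0,0],[0,-0.2,0,0,0],[0,0,0,0,0]]]'|grep -E "pos|^force"
python3 -m pendant '[[[0,-0.2,0,0,0],[0,-0.1,0,0,0],[0,0,0,0,0]]]'|grep -E "pos|^force"
python3 -c "
from h import *
c=robot.read_camera('side');cv2.imwrite('pics/c8.png',c['img'][200:350,220:420].repeat(3,0).repeat(3,1))"
```

```text
tool_pos: [0.5738, -0.0758, 0.0459]
force: [-1.4, 0.2, 3.7]
tool_pos: [0.5736, -0.0786, 0.0461]
force: [0.8, 3.3, 2.8]
```

View pics/c8.png

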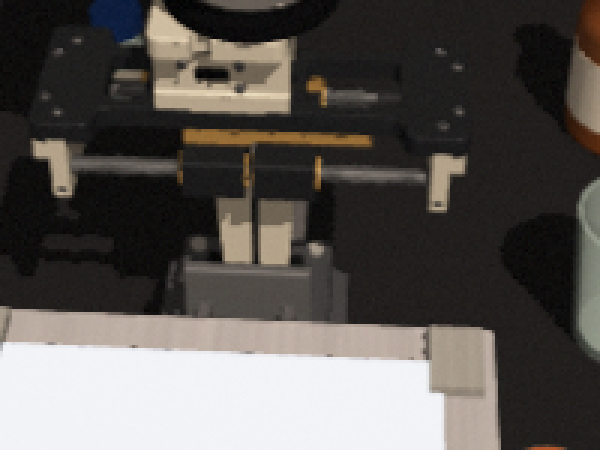

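The y force is rising as the stop nears, with the plate front at about row 290 of the crop. I lean on until the reaction is firm.

```bash

python3 -m pendant '[[[0,-0.2,0,0,0],[0,0,0,0,0],[0,0,0,0,0]]]'|grep -E "pos|^force"
python3 -m pendant '[[[0,-0.2,0,0,0],[0,0,0,0,0],[0,0,0,0,0]]]'|grep -E "pos|^force"
```

```text
tool_pos: [0.573, -0.0807, 0.0459]
force: [1.9, 2.3, 3.3]
tool_pos: [0.5725, -0.0827, 0.0459]
force: [0.4, 1.2, 3.3]
```

```bash

python3 -m pendant '[[[0,-0.2,0,0,0],[0,0,0,0,0],[0,0,0,0,0]]]'|grep -E "pos|^force"
python3 -m pendant '[[[0,-0.1,0,0,0],[0,0,0,0,0],[0,0,0,0,0]]]'|grep -E "pos|^force"
```

```text
tool_pos: [0.5725, -0.0827, 0.0459]
force: [2.9, 10.3, 4.8]
tool_pos: [0.5725, -0.0827, 0.0459]
force: [3.9, 14.0, 4.2]
```

The force has reached 14 N with no further motion, so the carriage is firmly at the stop. I ease the lean, let the button up while still leaning lightly, then rise clear.

```bash

python3 -m pendant '[[[0,0.15,0,0,0],[0,0,0,-0.3,0],[0,0,0,-0.3,0],[0,0,0,-0.3,0],[0,0,0,0,0]]]'|grep -E "pos|^force"
python3 -m pendant '[[[0,0.5,0,-0.3,0],[0,0,0,-2,0],[0,0,0,-4,0],[0,0,0,-4,0],[0,0,0,-4,0],[0,4,0,0,0],[0,4,0,0,0],[0,4,0,0,0]]]'|grep -E "pos|^force"
python3 -m pendant '[[[0,4,-2,0,0],[0,4,-2,0,0],[0,4,-2,0,0],[0,4,-2,0,0],[0,4,-2,0,0],[0,3,-2,0,0],[0,0,0,0,0]]]'|grep -E "pos|^force"
python3 - <<'E'
from h import *
c=robot.read_camera('top');p,s=red(c['img']);b=ray(c,p,.074);print(p,s,b,'travel',np.linalg.norm(b[:2]-[.59517,.08553]),robot.read_state()['t'])
cv2.imwrite('pics/top9.png',c['img'])
E
```

```text
tool_pos: [0.5709, -0.0825, 0.0535]
force: [-0.1, 7.9, 0.0]
tool_pos: [0.5927, 0.0398, 0.1983]
force: [1.4, 0.7, -0.1]
tool_pos: [0.5091, 0.2892, 0.1976]
force: [0.4, -1.1, 0.3]
[414.48969072 246.02835052] [404 235  22  23 388] [ 0.56922175 -0.07158602  0.074     ] travel 0.15924432507189465 16.5
```

View pics/top9.png

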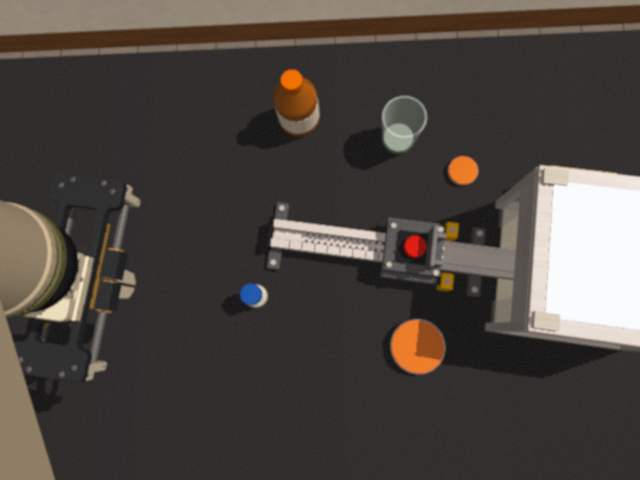

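The picture shows the carriage at the bumpers: button at (414,246), measured travel 159 mm, button the same size as when up. The bottle, beaker and vial are unmoved and the arm is clear. Handing in.

```bash
python3 -c "
from plant import robot
print(robot.close_job())"
```

```text
the job is handed in; nothing more can be done
None
```

The job is handed in: the carriage is at its end stop (measured travel about 159 of 160 mm), the button has been let up so it should be locked there, nothing else was disturbed and the arm is clear, at about 16.5 s of the 42 s allowed.

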